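Hook the dried parts basket out of the dryer well

TASK

The watch parts in the red-banded basket are dry: with the hooked lifting rod from its slanting rest, hook that basket by its wire bail and draw it up out of its well without touching it with your fingers. Set it down gently, upright in the white tray, unhook it, and put the rod back in its rest. Don't tip the basket far, and leave the blue-banded basket and everything else on the bench where it is.

Things in the scene. Friction and masses are not known exactly. Their poses are not given: they have to be found in the camera images.
- hook_rod: hooked lifting rod, 155 mm, 60 g, starting in its rest. Origin mid-handle, where to grip; z along the rod from hook to handle end; x the way the hook's foot points. Yellow handle with black grooves: z -26 to +30 mm, 16 mm along x, 12 mm along y (grip across y). Black 24 mm square collar z -26 to -31, 8 mm square steel shank to z -73, 5 mm round rod to the hook at z -125
- hook_bend (a point): the hook's seat, where the bail's wire lies: at x 6.5, z -120 mm in the rod's frame, on top of the foot. The J hook, of 5 mm wire: foot runs 12 mm along +x with its centre line at z -122.5 (lowest point z -125), then turns up into a tip at x 13 mm whose top is at z -112.5; gap between rod and tip 8 mm
- rest: slanting aluminium cradle of the rod, fixed on a stand. Its frame is where the rod's frame comes when the rod is home: origin in the air, 135 mm above the table, at the handle's middle; z along the rod, leaning 30 degrees from vertical, its upper end roughly towards the robot; x out of the cradle's open side, up and away from the robot. The rod just lies in it by its weight
- rest_mouth (a point): middle of the cradle's upper end, at z -31 mm in the frame of rest. The cradle is a U channel from here to z -73 mm: floor at x -4, side walls inside at y +-9, up to x +8 mm; both ends and the +x side open. The shank lies on the floor and the collar stops on this end. Below it: bracket to x -18 mm, post, base plate 130 x 90 x 8 mm
- dryer: white warm-air dryer for parts baskets, casing 150 x 250 mm and 120 mm high, with a grey blower hood 131 mm high along its far side (x +74 to +130 mm). Origin under the centre of the casing, z up. Two round wells in its top at y +60 and -60 mm, bore 66 mm, floor 10 mm above the table (110 mm deep). Does not move
- well_left (a point): centre of the mouth of the dryer's well at +y, 120 mm above the table
- well_right (a point): centre of the mouth of the dryer's well at -y, 120 mm above the table
- basket_red: the dry basket, red band and red bail: round, 46 mm across, 24 mm high to its closed lid, about 0.11 kg, standing in one of the wells (either). Origin under its centre, z up. Its stiff fixed bail of 3.2 mm wire is an arch in its y-z plane, 36 mm wide at the lid, peaked in the middle. The hook goes through the arch along the basket's x
- basket_red_crown (a point): peak of the red basket's bail, centre of the wire, 54 mm above the basket's underside; below it 28 mm clear down to the lid. It stands about 56 mm below the well's mouth
- basket_blue: the same basket with blue band and bail, in the other well; it stays there
- tray: white open tray, 150 mm (x) by 140 mm (y), rim 14 mm high, wall and floor 4 mm thick, fixed. Origin under its centre, at table height
- lid_a: steel well lid with black knob, 74 mm across, 25 mm high, lying on the table; origin under its centre. Leave alone
- lid_b: a second such lid. Leave alone
- dome: clear dust dome on a white base, 128 mm across, 112 mm high; origin under its centre. Leave alone
- holder_a: red movement holder, 48 mm across, 21 mm high; origin under its centre. Leave alone
- holder_b: orange movement holder, the same size. Leave alone
- oil_jar: amber glass jar with black cap, 44 mm across, 55 mm high; origin under its centre. Leave alone
- tweezers: steel tweezers lying flat, 115 mm long, 6 mm high; origin under the middle. Leave alone

How it is judged:
By the outcome, as a careful person would: the job done as asked, in the order asked, and still so for the second after the job is handed in, with the robot touching nothing.
It also fails if it takes over 69 s, if anything falls off the work surface, if the arm or the gripper's body presses on something with over 40 N, if the wrist force passes 120 N, or if a joint passes its speed limit or range.

ROBOT

A 6-joint arm with a two-finger parallel gripper is mounted at the origin on the work surface. World frame = base frame: x ahead of the robot, y to its left, z up, the work surface at z = 0. Lengths are in m, angles in rad, forces in N, time in s.
With the tool pointing down it reaches from about 0.275 to 0.875 m from the base axis. Payload 12.5 kg.
Tool frame: the origin (TCP) lies midway between the tips of the shut fingers; the grasp point (between the pads) lies r.pinch_z behind it (r.pinch_z is the distance from the TCP to the grasp point, in m); z points along the fingers, y is the line along which they close (so a half turn about z gives the same grasp; the last joint's range is limited). The gripper opens to 85 mm and grips with 20 to 120 N. Pads are 22 mm wide; open, the fingers measure 114 mm over their backs; the gripper's body (76 mm by 85 mm) begins 54 mm behind the grasp point. The pads swing forward as they close: fully open they stand 13 mm farther back than shut.
Start: joints at [-1.329, 0.351, 1.652, -0, 1.139, -0.085], TCP at [0.177, -0.521, 0.231] pointing down, gripper open.
Joint ranges: [-2.75, 2.75], [-0.79, 2.1], [0.01, 2.65], [-1.57, 4.71], [0.07, 3.14], [-2.87, 2.87]. Speed limits (rad/s): [2.22, 2.22, 2.79, 3.14, 3.14, 3.14].

INTERFACE

Orientations are given as a rotation vector (axis times angle).
In Python, from plant import r, cams, probe_bus gives the robot as it stands (r), with the cameras (cams) and the readings (probe_bus).
- The arm moves only by the shell command python3 nudge.py [FORCE], which reads ROWS from standard input. ROWS is a JSON object whose key "motion" holds a list of rows, 1 to 5 of them, each of 7 numbers: the finger opening in m, then dx, dy, dz in shares of 1 m (1.0 is 1 m), then a rotation vector rx, ry, rz in fractions of the full range, 1 being 2 rad; each row is the pose to reach, as a shift and turn from the pose commanded when the command began, along the tool's axes at that moment; what a row does not reach only later rows make up. A row lasts 1/8 s, in which the tool goes at most 0.0625 m and 0.188 rad, less where a joint would pass 70% of its speed; a pose out of reach is approached as far as the arm can. The fingers move at their own pace and stop on an object; FORCE is the grip in N (left out, the last holds). Time passes only in rows, so rows that do not move let the fingers close. It prints the time, the measured TCP pose, the force, the opening and the grip force at its end. A shift or turn number past 1, either way, is cut back to 1. Input that does not fit is refused with a message, and nothing moves.
- probe_bus.observe(): the state, without advancing time (a new reading comes with each control period).
- cams.capture(name): name is "side" or "top" or "wrist"; returns a dict with "pixels" (384x512x3 uint8, red, green, blue), "z_map" (384x512 float32, m along the optical axis (not along the pixel's ray), 0 where there is no reading), "intrinsics" (3x3 intrinsics, pixels), "world_to_cam" (4x4, takes a point from world to camera coordinates). Camera axes: x right, y down, z forward; pixel columns grow to the right and rows downward; lengths in m; the calibration is good to about 2 mm. A picture is of the moment at which its call begins.
- r.sign_off(): hands the job in; it is judged then, once.
The state is a dict: "time_s": time; "joint_pos": joint angles; "qd": joint speeds; "joint_torque": joint torques, N m; "tcp_pos": TCP position; "orientation": TCP orientation; "ft_force": force on the tool from outside, world axes, zero at the start; "wrist_torque": the same for the moment, N m; "finger_gap": finger opening in m; "grip_force": force on a finger pad.
Only numpy, scipy, OpenCV 4.12 (cv2) and the standard library are available. Lean on these libraries where they do the work, as an engineer would, in place of code of your own. Each camera call takes 0.05 s, during which the arm holds its last target. There are 200 camera calls.

## Working session

There is one attempt and no reset: what is moved stays moved. The work goes in short steps, Python scripts to look and compute and a shell command to move; the robot and the scene stay as the last step left them, time stands still between calls to the robot, and variables do not carry over. Pictures are saved under pics/ and viewed, at most 10 in all, crops included, and the job is handed in when it is done.

```bash
ls; mkdir -p pics
python3 - <<'E'
from plant import r, cams, probe_bus
import cv2,numpy as np
print(r.pinch_z, probe_bus.observe())
for n in("side","top"):
    c=cams.capture(n); np.savez(f"pics/{n}0.npz",**c)
    cv2.imwrite(f"pics/{n}0.png",cv2.resize(c["pixels"][:,:,::-1],(800,600)))
    print(n,c["intrinsics"].tolist(),c["world_to_cam"].round(4).tolist())
E
```

```text
nudge.py
pics
plant.py
0.0187 {'time_s': 0.0, 'joint_pos': array([-1.32858506e+00,  3.51223009e-01,  1.65242645e+00,  1.73069705e-05,
        1.13906924e+00, -8.46100639e-02]), 'qd': array([-0.00117146,  0.00156069, -0.00064166, -0.00064331, -0.00121683,
       -0.00068033]), 'joint_torque': array([ 1.38690822e-03, -5.06103730e+01, -2.91402429e+01, -4.15609691e-05,
        4.47129220e-03, -3.65387336e-05]), 'tcp_pos': array([ 0.17651402, -0.52056469,  0.23076476]), 'orientation': array([-3.09863389e+00, -5.10893986e-01,  1.14588794e-04]), 'ft_force': array([ 1.44212373, -0.4535319 ,  0.28185985]), 'wrist_torque': array([-0.01466087, -0.0163484 ,  0.04512489]), 'grip_force': 0.0, 'finger_gap': 0.0855558184083791}
side [[475.9891000573138, 0.0, 263.57256278220194], [0.0, 475.9891000573138, 190.4161840191299], [0.0, 0.0, 1.0]] [[-0.8976, -0.4403, 0.0217, 0.4848], [-0.3171, 0.6107, -0.7256, 0.2451], [0.3063, -0.6582, -0.6877, 1.3035], [0.0, 0.0, 0.0, 1.0]]
top [[364.42719269287494, 0.0, 260.5043201833237], [0.0, 364.42719269287494, 191.8170981495409], [0.0, 0.0, 1.0]] [[-0.0264, -0.9993, -0.0269, 0.0373], [-0.9966, 0.0284, -0.0776, 0.5734], [0.0783, 0.0248, -0.9966, 0.9472], [0.0, 0.0, 0.0, 1.0]]
```

View pics/side0.png

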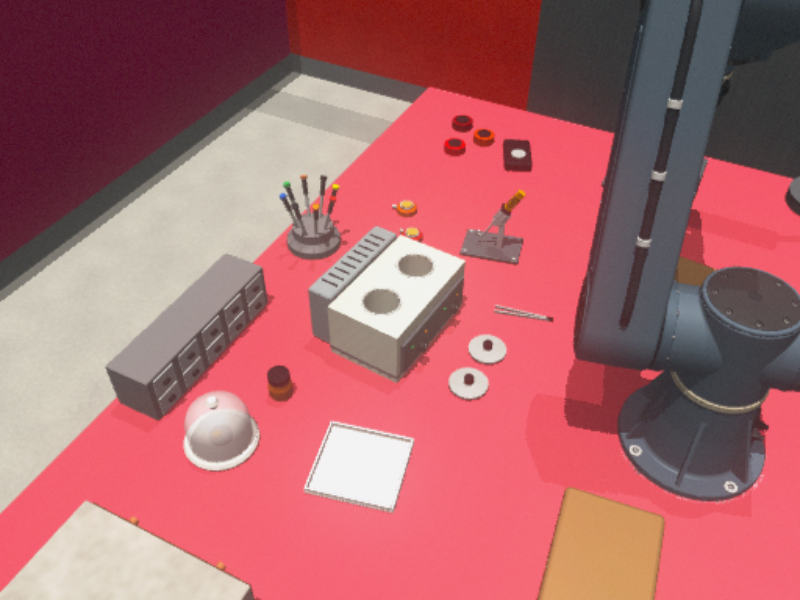

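View pics/top0.png

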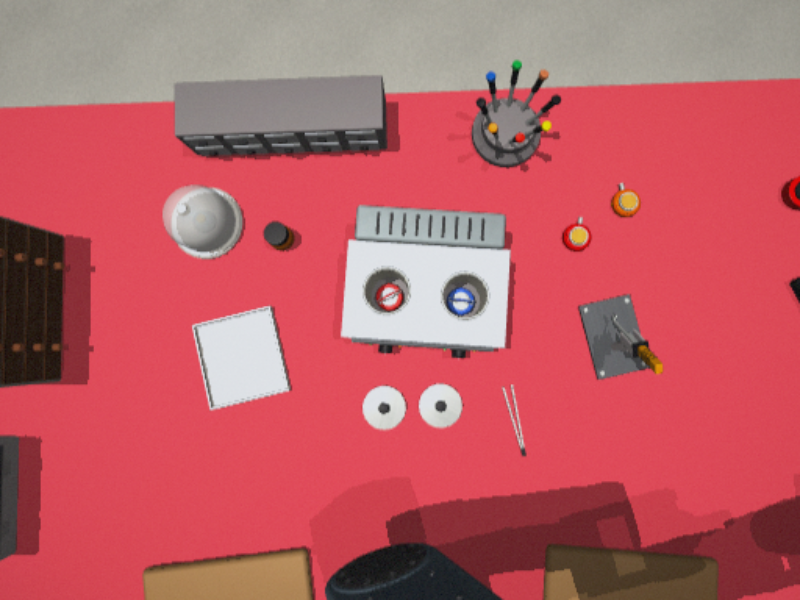

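Side view: the rod's yellow handle is at about (513,203) on its stand. Top view: handle at (650,358), stand plate at (613,337), red basket in the left well at (388,295) and blue at (461,300), tray centre at (242,358).

```bash
cat > h.py <<'E'
import numpy as np,cv2
from scipy.spatial.transform import Rotation as R
def load(n): return dict(np.load(f"pics/{n}.npz"))
def cloud(c):
    z=c["z_map"];v,u=np.mgrid[:384,:512];K=c["intrinsics"]
    p=np.stack([(u-K[0,2])/K[0,0]*z,(v-K[1,2])/K[1,1]*z,z],-1)
    W=np.linalg.inv(c["world_to_cam"]);return p@W[:3,:3].T+W[:3,3]
def ray(c,uv):
    K=c["intrinsics"];W=np.linalg.inv(c["world_to_cam"])
    d=W[:3,:3]@[(uv[0]-K[0,2])/K[0,0],(uv[1]-K[1,2])/K[1,1],1];return W[:3,3],d/np.linalg.norm(d)
def onplane(c,uv,z):
    o,d=ray(c,uv);return o+d*(z-o[2])/d[2]
def tri(c1,u1,c2,u2):
    o1,d1=ray(c1,u1);o2,d2=ray(c2,u2)
    s=np.linalg.lstsq(np.stack([d1,-d2],1),o2-o1,rcond=None)[0]
    a,b=o1+s[0]*d1,o2+s[1]*d2;return (a+b)/2,np.linalg.norm(a-b)
def proj(c,p):
    q=c["world_to_cam"]@np.r_[p,1];q=c["intrinsics"]@q[:3];return q[:2]/q[2]
def hsv(c): return cv2.cvtColor(c["pixels"],cv2.COLOR_RGB2HSV)
def box(m,b):
    o=np.zeros_like(m);o[b[1]:b[3],b[0]:b[2]]=m[b[1]:b[3],b[0]:b[2]];return o
E
python3 - <<'E'
from h import *
np.set_printoptions(precision=4,suppress=True)
t,s=load("top0"),load("side0")
ends={}
for n,c,b in(("top",t,(395,205,440,250)),("side",s,(310,110,350,145))):
    h=hsv(c);m=box(((h[...,0]>10)&(h[...,0]<35)&(h[...,1]>130)&(h[...,2]>70)).astype(np.uint8),b)
    y,x=np.nonzero(m);P=cloud(c)[y,x]
    pts=np.stack([x,y],1).astype(float);mu=pts.mean(0);w=np.linalg.svd(pts-mu)[2][0];k=(pts-mu)@w
    print(n,len(x),mu,w,k.min(),k.max(),"med depth pt",np.median(P,0),cv2.minAreaRect(pts.astype(np.float32)))
    ends[n]=mu
print("handle",tri(t,ends["top"],s,ends["side"]))
# tray and dryer and plate via top-view depth/colour
h=hsv(t);C=cloud(t)
def rect(m,b,z):
    m=box(m.astype(np.uint8),b);cs=cv2.findContours(m,0,1)[0];c=max(cs,key=cv2.contourArea)
    r_=cv2.minAreaRect(c);q=np.array([onplane(t,p,z) for p in cv2.boxPoints(r_)])
    e=q[1]-q[0];f=q[2]-q[1];print(q.mean(0),np.linalg.norm(e),np.linalg.norm(f),np.degrees(np.arctan2(e[1],e[0])),np.degrees(np.arctan2(f[1],f[0])))
w=(h[...,1]<60)&(h[...,2]>140)
print("tray");rect(w,(115,190,195,270),.014)
print("dryer top");rect((h[...,1]<60)&(h[...,2]>190),(215,152,330,225),.12)
print("plate");rect((h[...,1]<60)&(h[...,2]<140),(360,180,415,250),.008)
for b in((222,155,325,222),):
  p=C[b[1]:b[3],b[0]:b[2]].reshape(-1,3);print("dryer top z",np.percentile(p[:,2],[50,80]))
p=C[215:245,140:170].reshape(-1,3);print("tray floor z",np.median(p,0))
E
python3 - <<'E'
import cv2
i=cv2.imread("pics/top0.png")
import numpy as np
d=dict(np.load("pics/top0.npz"))["pixels"][:,:,::-1]
a=cv2.resize(d[165:210,225:325],(800,360),interpolation=2);b=cv2.resize(d[180:250,365:430],(260,240))
o=np.zeros((600,800,3),np.uint8);o[:360]=a;o[360:,:260]=b
s=dict(np.load("pics/side0.npz"))["pixels"][:,:,::-1];o[360:,270:570]=cv2.resize(s[110:175,285:345],(300,240))
cv2.imwrite("pics/crop0.png",o)
E
```

```text
top 136 [416.1618 229.5368] [0.632 0.775] -11.141955764925706 10.880505236681374 med depth pt [ 0.4674 -0.3331  0.1486] ((415.83428955078125, 229.64918518066406), (22.001506805419922, 7.507270336151123), 48.01278305053711)
side 59 [329.2712 127.3898] [-0.712   0.7022] -7.161318461121407 8.40440974167852 med depth pt [ 0.4628 -0.3306  0.1441] ((329.0248718261719, 127.97239685058594), (4.905741214752197, 15.534847259521484), 41.987213134765625)
handle (array([ 0.4675, -0.3377,  0.1367]), np.float64(0.000997400154778485))
tray
[0.4844 0.3127 0.014 ] 0.14059427920986656 0.15206263449800947 -78.74016194324804 -167.5575243553018
dryer top
[ 0.5769 -0.0088  0.12  ] 0.15030674094143373 0.25280858362184705 -4.93740253029168 -95.75297596365226
plate
[ 0.5043 -0.3317  0.008 ] 0.0984582410151327 0.1267763094164389 -77.51695046956715 -169.34272059639775
dryer top z [0.1207 0.1224]
tray floor z [0.4818 0.3121 0.0056]
```

View pics/crop0.png

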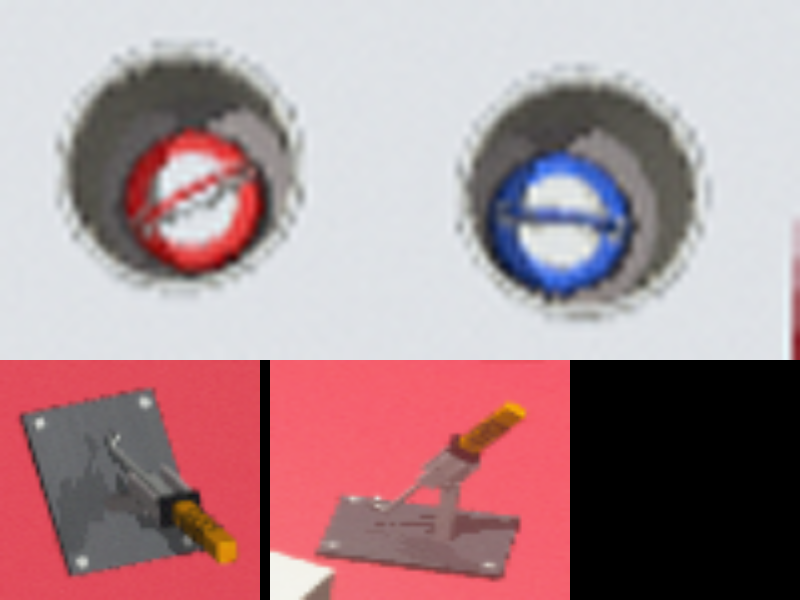

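The crop shows the red bail running from (135,222) to (250,170) and the blue bail nearly horizontal. The rod's hook end is at (110,435), with the handle end at (228,550).

```bash
cat >> h.py <<'E'
def frame(az,tilt=0):  # rod frame: x horizontally at az, rod upper end leaning back by tilt (deg)
    a,b=np.radians(az),np.radians(tilt);h=np.array([np.cos(a),np.sin(a),0]);k=np.array([0,0,1.])
    z=np.cos(b)*k-np.sin(b)*h;x=np.cos(b)*h+np.sin(b)*k;return np.stack([x,np.cross(z,x),z],1)
FL=np.diag([1,-1,-1.])
def delta(p_tcp,Rt):
    from plant import r, cams, probe_bus
    o=probe_bus.observe();R0=R.from_rotvec(o["orientation"])
    d=R0.inv().apply(np.array(p_tcp)-o["tcp_pos"]);w=(R0.inv()*R.from_matrix(Rt)).as_rotvec()
    print("d",d.round(4).tolist(),"rot",w.round(4).tolist(),"|d|",np.linalg.norm(d).round(3),"ang",np.linalg.norm(w).round(3),"t",o["time_s"])
E
python3 - <<'E'
from h import *
np.set_printoptions(precision=4,suppress=True)
t,s=load("top0"),load("side0")
hk,e1=tri(t,(392.5,201.9),s,(306,150)); en,e2=tri(t,(422.5,235.4),s,(334.4,123.5))
print(hk,e1,en,e2)
d=en-hk;print(np.linalg.norm(d),"tilt",np.degrees(np.arccos(d[2]/np.linalg.norm(d))),"az of rod x",np.degrees(np.arctan2(-d[1],-d[0])))
# corners of plate in crop
for p in((22,415),(152,390),(72,575)):
    print(onplane(t,(365+p[0]/4,180+(p[1]-360)*70/240),.008))
H=np.array([.4675,-.3377,.136])
F=frame(10,30);off=.06;pinch=.0187
g=H+F[:,2]*off; print("pregrasp tcp",g-F[:,2]*pinch)
delta(g-F[:,2]*pinch,F@FL)
E
```

```text
[ 0.5364 -0.3248  0.0248] 0.002777300703346275 [ 0.4544 -0.3451  0.152 ] 0.0013054548258275942
0.15266336273889264 tilt 33.59512646970619 az of rod x 13.898061288185906
[ 0.5556 -0.2724  0.008 ]
[ 0.5727 -0.3596  0.008 ]
[ 0.4309 -0.2991  0.008 ]
pregrasp tcp [ 0.4472 -0.3413  0.1718]
d [0.3139, -0.0829, 0.0592] rot [-0.0409, 0.5226, 0.1486] |d| 0.33 ang 0.545 t 0.1
```

Run:
```python
from h import *
H=np.array([.4675,-.3377,.136]);F=frame(12,30)
delta(H+F[:,2]*(.11-.0187),F@FL)
```

```text
d [0.289, -0.0851, 0.0159] rot [-0.0317, 0.523, 0.1145] |d| 0.302 ang 0.536 t 0.1
```

The manual's scale: turns go in shares of 2 rad. Converting my numbers, 0.523 rad is 0.2615.

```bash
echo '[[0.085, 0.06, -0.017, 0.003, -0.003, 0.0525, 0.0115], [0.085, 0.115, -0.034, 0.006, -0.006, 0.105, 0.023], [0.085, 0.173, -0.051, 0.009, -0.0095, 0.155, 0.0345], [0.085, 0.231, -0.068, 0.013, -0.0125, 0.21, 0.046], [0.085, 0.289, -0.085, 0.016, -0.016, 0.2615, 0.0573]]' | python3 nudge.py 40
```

```text
refused: ROWS must be an object with the rows under "motion". Nothing was moved.
```

The error is about the shape of the input: an object with the rows under "motion". Fixing that and sending the same move.

```bash
echo '{"motion": [[0.085, 0.06, -0.017, 0.003, -0.003, 0.0525, 0.0115], [0.085, 0.115, -0.034, 0.006, -0.006, 0.105, 0.023], [0.085, 0.173, -0.051, 0.009, -0.0095, 0.155, 0.0345], [0.085, 0.231, -0.068, 0.013, -0.0125, 0.21, 0.046], [0.085, 0.289, -0.085, 0.016, -0.016, 0.2615, 0.0573]]}' | python3 nudge.py 40
echo '{"motion": [[0.05, 0, 0, 0, 0, 0, 0], [0.05, 0, 0, 0, 0, 0, 0]]}' | python3 nudge.py
python3 - <<'E'
from h import *
from plant import r, cams, probe_bus
H=np.array([.4675,-.3377,.136]);F=frame(12,30)
delta(H+F[:,2]*(.11-.0187),F@FL)
for n in("wrist","top"):
    c=cams.capture(n);np.savez(f"pics/{n}1.npz",**c);print(np.linalg.inv(c["world_to_cam"]).round(3).tolist())
c=load("wrist1");cv2.imwrite("pics/wrist1.png",cv2.resize(c["pixels"][:,:,::-1],(800,600)))
print(probe_bus.observe()["joint_pos"].round(2))
E
```

```text
time_s: 0.72
tcp_pos: [0.4242, -0.3465, 0.2152]
orientation: [-2.967, -0.31, -0.8]
ft_force: [1.4, -1.4, -0.2]
finger_gap: 0.0847
grip_force: 0.0
time_s: 0.98
tcp_pos: [0.4227, -0.3479, 0.2153]
orientation: [-2.969, -0.313, -0.794]
ft_force: [-0.6, -0.1, -0.5]
finger_gap: 0.0509
grip_force: 0.0
d [0.0001, -0.0007, 0.0003] rot [0.0012, 0.0008, 0.0011] |d| 0.001 ang 0.002 t 0.975
[[0.208, -0.956, 0.205, 0.42], [-0.978, -0.203, 0.043, -0.349], [0.001, -0.21, -0.978, 0.378], [0.0, 0.0, 0.0, 1.0]]
[[-0.026, -0.997, 0.078, 0.498], [-0.999, 0.028, 0.025, -0.002], [-0.027, -0.078, -0.997, 0.989], [0.0, 0.0, 0.0, 1.0]]
[-1.01  0.28  1.89  0.65  0.88 -0.05]
```

View pics/wrist1.png

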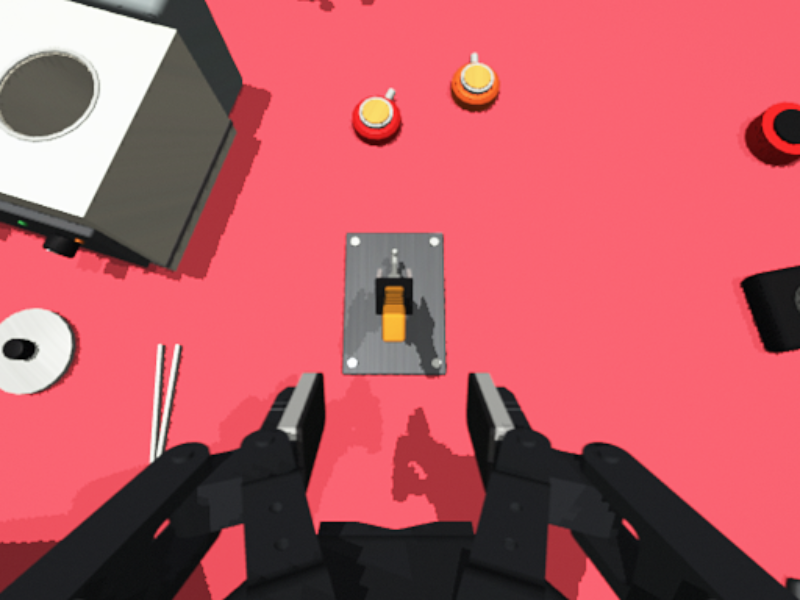

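The wrist view shows the handle centred at about (394,313), nearly vertical in the picture, and the plate aligned with the image. So the azimuth of about 12° is right.

Run:
```python
from h import *
np.set_printoptions(precision=4,suppress=True)
t,w,s=load("top0"),load("wrist1"),load("side0")
h=hsv(w);m=box(((h[...,0]>10)&(h[...,0]<35)&(h[...,1]>130)&(h[...,2]>70)).astype(np.uint8),(230,170,280,225))
y,x=np.nonzero(m);pts=np.stack([x,y],1);print(len(x),pts.min(0),pts.max(0))
r_=cv2.minAreaRect(pts.astype(np.float32));print(r_)
# knob end face: bright rows; end-edge centre triangulation uses silhouettes
m=box(((h[...,1]<70)&(h[...,2]<170)).astype(np.uint8),(212,140,292,245))
c=max(cv2.findContours(m,0,1)[0],key=cv2.contourArea);q=np.array([onplane(w,p,.008) for p in cv2.boxPoints(cv2.minAreaRect(c))])
print("plate",q.mean(0),[(np.linalg.norm(q[i]-q[i-1]).round(4),np.degrees(np.arctan2(*(q[i]-q[i-1])[1::-1])).round(1)) for i in range(4)])
F=frame(12,30)
for nm,c in(("top",t),("wrist",w),("side",s)):
    for H in([.4675,-.3377,.136],[.4675,-.3377,.134]):
        H=np.array(H);print(nm,[proj(c,H+F@np.array(v)) for v in([0,0,.03],[0,0,-.026],[0,0,0])])
```

```text
496 [244 183] [259 218]
((251.5, 200.5), (35.0, 15.0), 90.0)
plate [ 0.5024 -0.3296  0.008 ] [(np.float64(0.1276), np.float64(13.5)), (np.float64(0.0931), np.float64(-78.0)), (np.float64(0.1276), np.float64(-169.4)), (np.float64(0.0867), np.float64(102.0))]
top [array([422.6126, 236.5889]), array([410.8983, 224.1017]), array([416.1615, 229.7121])]
top [array([422.2401, 236.5488]), array([410.5746, 224.0927]), array([415.8163, 229.6896])]
wrist [array([251.4452, 211.6297]), array([251.6911, 191.1877]), array([251.5901, 199.5794])]
wrist [array([251.4561, 212.0144]), array([251.6981, 191.6437]), array([251.5986, 200.0147])]
side [array([334.5678, 121.8134]), array([324.4532, 132.4288]), array([329.0887, 127.5638])]
side [array([334.4918, 122.3179]), array([324.3877, 132.9121]), array([329.0185, 128.0567])]
```

```bash
echo '{"motion": [[0.05, 0, -0.0005, 0.04, 0, 0, 0], [0.05, 0, -0.0005, 0.08, 0, 0, 0], [0.05, 0, -0.0005, 0.1, 0, 0, 0], [0.05, 0, -0.0005, 0.109, 0, 0, 0], [0.05, 0, -0.0005, 0.109, 0, 0, 0]]}' | python3 nudge.py && echo '{"motion": [[0.005, 0, 0, 0, 0, 0, 0], [0.005, 0, 0, 0, 0, 0, 0], [0.005, 0, 0, 0, 0, 0, 0], [0.005, 0, 0, 0, 0, 0, 0]]}' | python3 nudge.py 60
python3 - <<'E'
from h import *
from plant import r, cams, probe_bus
o=probe_bus.observe();print(o["ft_force"],o["wrist_torque"],o["finger_gap"],o["grip_force"])
c=cams.capture("side");np.savez("pics/side2.npz",**c)
c=cams.capture("wrist");np.savez("pics/wrist2.npz",**c)
a=np.hstack([cv2.resize(load("side2")["pixels"][90:180,270:370],(400,360)),cv2.resize(load("wrist2")["pixels"],(400,300))[:300].copy() if 0 else cv2.resize(load("wrist2")["pixels"],(400,360))])
cv2.imwrite("pics/g2.png",a[:,:,::-1])
E
```

```text
time_s: 1.7
tcp_pos: [0.4762, -0.3363, 0.1212]
orientation: [-2.968, -0.312, -0.796]
ft_force: [-0.2, -0.2, 0.5]
finger_gap: 0.0497
grip_force: 0.0
time_s: 2.2
tcp_pos: [0.4762, -0.3364, 0.1217]
orientation: [-2.969, -0.312, -0.797]
ft_force: [-5.6, -0.1, 6.7]
finger_gap: 0.0114
grip_force: 58.6
[-5.57910322 -0.10906555  6.68365922] [0.02418359 0.3576396  0.0580028 ] 0.011403291000918303 58.58029246330261
```

View pics/g2.png

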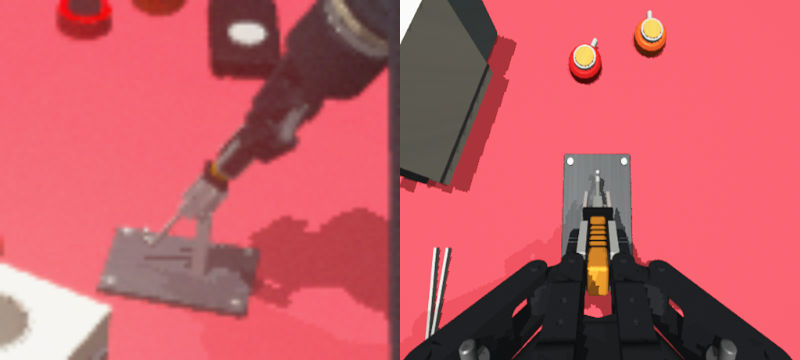

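The rod is gripped; both views show the fingers closed on the handle with the rod still in its cradle. Next I lift it out and, in the meantime, locate the red basket from the first top view.

```bash
echo '{"motion": [[0.005, 0, 0, -0.004, 0, 0, 0], [0.005, 0.02, 0, -0.004, 0, 0, 0], [0.005, 0.05, 0, -0.004, 0, 0, 0], [0.005, 0.09, 0, -0.01, 0, 0, 0], [0.005, 0.11, 0, -0.04, 0, 0, 0]]}' | python3 nudge.py
echo '{"motion": [[0.005, 0, 0, -0.05, 0, 0, 0], [0.005, 0, 0, -0.1, 0, 0, 0], [0.005, 0, 0, -0.1, 0, 0, 0]]}' | python3 nudge.py
python3 - <<'E'
from h import *
np.set_printoptions(precision=4,suppress=True)
t=load("top0");h=hsv(t)
m=box((((h[...,0]<8)|(h[...,0]>172))&(h[...,1]>140)).astype(np.uint8),(235,175,262,205))
c=np.vstack(cv2.findContours(m,0,1)[0]);e=cv2.minEnclosingCircle(c);print(e,onplane(t,e[0],.033))
a,b=onplane(t,(241.9,192.75),.036),onplane(t,(256.25,186.25),.036);print(a,b,np.linalg.norm(a-b),np.degrees(np.arctan2(*(a-b)[1::-1])))
f=np.radians(-5.3);D=np.array([.5769,-.0088]);print("well",D+.06*np.array([-np.sin(f),np.cos(f)]))
w=box(((h[...,2]<175)).astype(np.uint8),(230,168,265,204));c=max(cv2.findContours(w,0,1)[0],key=cv2.contourArea);e=cv2.minEnclosingCircle(c);print("well img",onplane(t,e[0],.12),e)
delta([.44,.04,.36],frame(12)@FL)
E
```

```text
time_s: 2.92
tcp_pos: [0.5506, -0.3192, 0.2107]
orientation: [-2.967, -0.314, -0.793]
ft_force: [-0.0, -0.3, -0.4]
finger_gap: 0.0114
grip_force: 58.4
time_s: 3.3
tcp_pos: [0.5005, -0.3316, 0.3008]
orientation: [-2.972, -0.313, -0.801]
ft_force: [0.6, 0.1, -1.3]
finger_gap: 0.011
grip_force: 58.6
((249.0, 189.58824157714844), 8.64636516571045) [0.5801 0.0515 0.033 ]
[0.5721 0.0702 0.036 ] [0.5881 0.032  0.036 ] 0.041405745437627206 112.82351620531395
well [0.5824 0.0509]
well img [0.5815 0.0511 0.12  ] ((247.0, 186.0), 15.297158241271973)
d [0.0461, -0.3757, -0.0444] rot [0.0066, -0.5262, 0.0002] |d| 0.381 ang 0.526 t 3.3
```

Run:
```python
from h import *
delta([.540,.033,.36],frame(23)@FL)
```

```text
d [0.1294, -0.3482, 0.0041] rot [0.0571, -0.5239, -0.1874] |d| 0.372 ang 0.559 t 3.3
```

To row units: -0.44 rad is -0.22.

```bash
echo '{"motion": [[0.005, 0.02, -0.05, -0.01, 0.0048, -0.0435, -0.0155], [0.005, 0.04, -0.1, -0.015, 0.0095, -0.087, -0.031], [0.005, 0.06, -0.16, -0.015, 0.014, -0.13, -0.0465], [0.005, 0.08, -0.22, -0.012, 0.019, -0.175, -0.0625], [0.005, 0.1, -0.28, -0.006, 0.0238, -0.22, -0.0775]]}' | python3 nudge.py
python3 - <<'E'
from h import *
delta([.540,.033,.36],frame(23)@FL)
E
```

```text
time_s: 3.92
tcp_pos: [0.5239, -0.0395, 0.3515]
orientation: [-3.073, -0.577, -0.122]
ft_force: [0.4, -1.0, -1.2]
finger_gap: 0.0111
grip_force: 58.6
d [0.0418, -0.0618, -0.0054] rot [0.0038, -0.0791, -0.0303] |d| 0.075 ang 0.085 t 3.925
```

To row units: -0.079 rad is -0.0395.

```bash
echo '{"motion": [[0.005, 0.021, -0.031, -0.003, 0.001, -0.02, -0.0075], [0.005, 0.042, -0.062, -0.005, 0.0019, -0.0395, -0.0152], [0.005, 0.042, -0.062, -0.005, 0.0019, -0.0395, -0.0152], [0.005, 0.042, -0.062, -0.005, 0.0019, -0.0395, -0.0152]]}' | python3 nudge.py
python3 - <<'E'
from h import *
from plant import r, cams, probe_bus
delta([.540,.033,.36],frame(23)@FL)
for n in("wrist","side","top"):
    c=cams.capture(n);np.savez(f"pics/{n}3.npz",**c)
c=load("wrist3");cv2.imwrite("pics/wrist3.png",cv2.resize(c["pixels"][:,:,::-1],(800,600)));print(c["intrinsics"])
print(probe_bus.observe()["joint_pos"].round(2))
E
```

```text
time_s: 4.42
tcp_pos: [0.5402, 0.0311, 0.3591]
orientation: [-3.077, -0.625, -0.003]
ft_force: [-1.3, -0.4, -0.7]
finger_gap: 0.0116
grip_force: 58.7
d [0.0006, -0.0018, -0.0009] rot [-0.0009, -0.0021, -0.0005] |d| 0.002 ang 0.002 t 4.425
[[274.12467269   0.         252.88347251]
 [  0.         274.12467269 196.05177069]
 [  0.           0.           1.        ]]
[-0.03  0.23  1.49  0.    1.41  1.14]
```

View pics/wrist3.png

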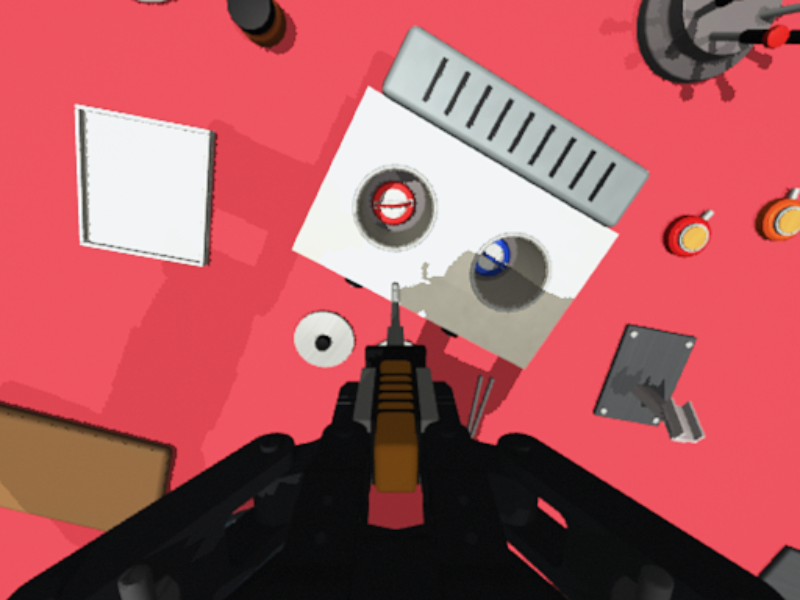

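The wrist view shows the red basket at (394,202) in its well with the bail nearly horizontal. The hook tip, at (395,285), points straight at it.

Run:
```python
from h import *
np.set_printoptions(precision=4,suppress=True)
t,w=load("top0"),load("wrist3")
def red(c,b):
    h=hsv(c);return box((((h[...,0]<8)|(h[...,0]>172))&(h[...,1]>120)&(h[...,2]>60)).astype(np.uint8),b)
mw,mt=red(w,(232,108,272,150)),red(t,(235,175,262,205))
out={}
for n,c,m in(("wrist",w,mw),("top",t,mt)):
    cs=np.vstack(cv2.findContours(m,0,1)[0]);e=cv2.fitEllipse(cv2.convexHull(cs));out[n]=e[0];print(n,e,onplane(c,e[0],.033))
print("band tri",tri(t,out["top"],w,out["wrist"]))
i=np.hstack([cv2.resize(w["pixels"][112:148,234:272],(400,400),interpolation=1),cv2.resize(t["pixels"][174:206,234:266],(400,400),interpolation=1)])
cv2.imwrite("pics/bail.png",i[:,:,::-1])
from plant import r, cams, probe_bus
o=probe_bus.observe();Rt=R.from_rotvec(o["orientation"]);p=o["tcp_pos"]
for nm,v in(("tip top",[.013,0,.1125-.0164]),("bend",[.0065,0,.12-.0164]),("bottom",[0,0,.125-.0164])):
    P=p+Rt.apply(v);print(nm,P,"wrist px",proj(w,P)*1.5625)
```

```text
wrist ((251.47857666015625, 129.3851318359375), (27.27142333984375, 27.871875762939453), 1.7956713438034058) [0.5811 0.051  0.033 ]
top ((248.69094848632812, 189.69927978515625), (17.008882522583008, 17.416767120361328), 159.69044494628906) [0.5799 0.0523 0.033 ]
band tri (array([0.5805, 0.0517, 0.03  ]), np.float64(0.0017462035386218086))
tip top [0.5524 0.0355 0.2637] wrist px [395.6634 289.2281]
bend [0.5464 0.033  0.2562] wrist px [395.6436 296.3482]
bottom [0.5404 0.0305 0.2512] wrist px [395.6253 304.2001]
```

View pics/bail.png

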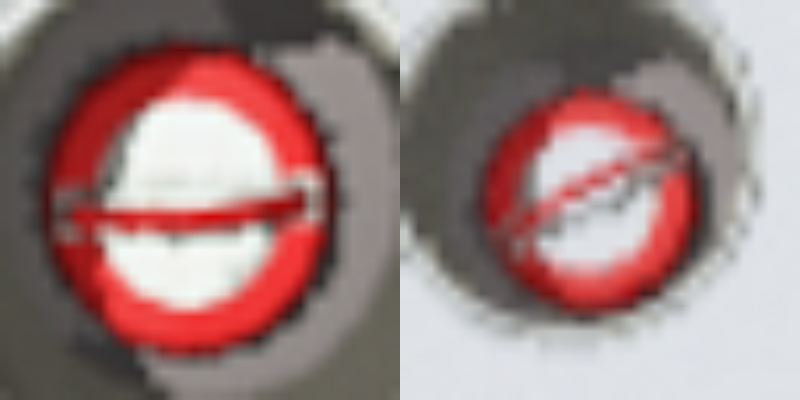

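The enlarged crops show the red bail's crown at (190,218) in the wrist crop and about (592,190) in the top crop, turned about 4° from the hook's direction.

Run:
```python
from h import *
np.set_printoptions(precision=4,suppress=True)
t,w=load("top0"),load("wrist3")
uw,ut=(234+190*38/400-.5,112+218*36/400-.5),(234+192*.08-.5,174+190*.08-.5)
print(tri(t,ut,w,uw),onplane(w,uw,.064),onplane(t,ut,.064))
C=np.array([.5807,.0515,.064]);az=27;F=frame(az)
bend=C-F[:,0]*.016+[0,0,0];  # hook seat point 16 mm short of the wire, TCP high
tcp=lambda b:b-F@np.array([.0065,0,-.1036])
for z in(.14,.05):
    b=bend.copy();b[2]=z;print(tcp(b));delta(tcp(b),F@FL)
```

```text
(array([0.5803, 0.0504, 0.0575]), np.float64(3.961253576651946e-05)) [0.5808 0.0505 0.064 ] [0.5798 0.05   0.064 ]
[0.5607 0.0413 0.2436]
d [0.0228, -0.0021, 0.1163] rot [-0.0004, -0.0031, -0.0719] |d| 0.119 ang 0.072 t 4.575
[0.5607 0.0413 0.1536]
d [0.0225, -0.002, 0.2063] rot [-0.0004, -0.0031, -0.0719] |d| 0.208 ang 0.072 t 4.575
```

To row units: -0.072 rad is -0.036.

```bash
echo '{"motion": [[0.005, 0.012, 0, 0.04, 0, -0.0015, -0.018], [0.005, 0.0225, -0.002, 0.09, 0, -0.0015, -0.036], [0.005, 0.0225, -0.002, 0.115, 0, -0.0015, -0.036], [0.005, 0.0225, -0.002, 0.115, 0, -0.0015, -0.036]]}' | python3 nudge.py
python3 - <<'E'
from h import *
from plant import r, cams, probe_bus
F=frame(27);C=np.array([.5805,.051,.064])
for z in(.14,.047):
    b=C-F[:,0]*.016;b[2]=z;delta(b-F@np.array([.0065,0,-.1036]),F@FL)
for n in("wrist","top"):
    c=cams.capture(n);np.savez(f"pics/{n}4.npz",**c)
w,t=load("wrist4"),load("top4")
cv2.imwrite("pics/a4.png",np.hstack([cv2.resize(w["pixels"][90:270,190:320],(420,580)),cv2.resize(t["pixels"][160:220,220:280],(380,580))])[:,:,::-1])
o=probe_bus.observe();Rt=R.from_rotvec(o["orientation"])
P=o["tcp_pos"]+Rt.apply([.013,0,.1125-.0164]);print(P,proj(w,P),proj(t,P))
E
```

```text
time_s: 5.08
tcp_pos: [0.5598, 0.0413, 0.2437]
orientation: [-3.054, -0.733, 0.005]
ft_force: [0.4, -0.6, -0.3]
finger_gap: 0.0112
grip_force: 58.7
d [0.0003, 0.0007, 0.0001] rot [-0.0017, 0.0025, 0.0002] |d| 0.001 ang 0.003 t 5.075
d [0.0006, 0.0009, 0.0931] rot [-0.0017, 0.0025, 0.0002] |d| 0.093 ang 0.003 t 5.075
[0.57282129 0.0473658  0.15029218] [253.10856378 183.71999076] [247.88348225 188.44438508]
```

View pics/a4.png

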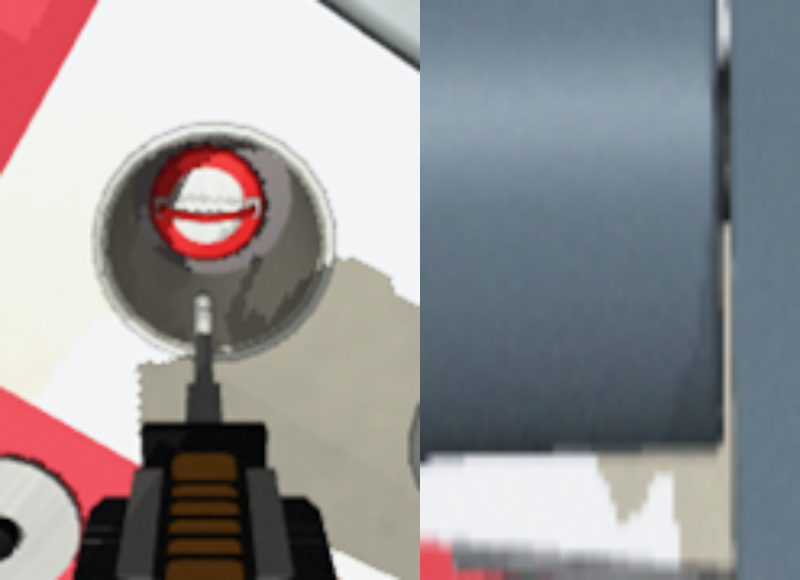

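The wrist crop shows the hook tip at (204,300) where kinematics predicts it, and the bail ahead at (205,215), square to the hook. I go down beside it.

To row units: 0.002 rad is 0.001.

```bash
echo '{"motion": [[0.005, 0.0005, 0.0008, 0.03, 0, 0.001, 0], [0.005, 0.0005, 0.0008, 0.06, 0, 0.001, 0], [0.005, 0.0005, 0.0008, 0.08, 0, 0.001, 0], [0.005, 0.0005, 0.0008, 0.093, 0, 0.001, 0], [0.005, 0.0005, 0.0008, 0.093, 0, 0.001, 0]]}' | python3 nudge.py
python3 - <<'E'
from h import *
from plant import r, cams, probe_bus
F=frame(27);C=np.array([.5805,.051,.064])
b=C-F[:,0]*.016;b[2]=.047;delta(b-F@np.array([.0065,0,-.1036]),F@FL)
b=C*1;b[2]=.047;delta(b-F@np.array([.0065,0,-.1036]),F@FL)
c=cams.capture("wrist");np.savez("pics/wrist5.npz",**c)
cv2.imwrite("pics/a5.png",cv2.resize(c["pixels"][100:260,180:330],(560,600))[:,:,::-1])
o=probe_bus.observe();Rt=R.from_rotvec(o["orientation"]);P=o["tcp_pos"]+Rt.apply([.013,0,.1125-.0164]);print(P,proj(c,P),o["ft_force"])
E
```

```text
time_s: 5.8
tcp_pos: [0.5617, 0.0413, 0.1526]
orientation: [-3.054, -0.735, -0.004]
ft_force: [0.5, -0.1, -1.0]
finger_gap: 0.0106
grip_force: 58.7
d [-0.0014, -0.0001, 0.002] rot [-0.0001, -0.0027, 0.001] |d| 0.002 ang 0.003 t 5.8
d [0.0146, -0.0001, 0.002] rot [-0.0001, -0.0027, 0.001] |d| 0.015 ang 0.003 t 5.8
[0.57389097 0.04743727 0.05705015] [252.52204547 184.4109101 ] [ 0.17077384  0.0941497  -0.44450201]
```

View pics/a5.png

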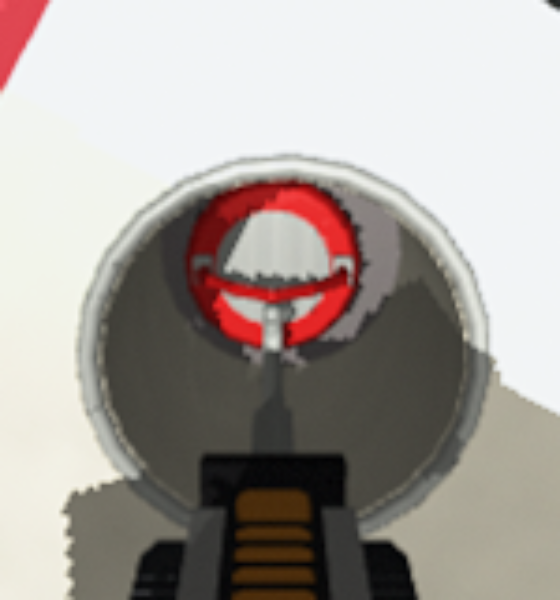

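The hook tip at (275,310) is just short of the crown at (272,292) and low enough. I go 2 mm lower, through the arch, then lift slowly.

```bash
echo '{"motion": [[0.005, 0, 0, 0.002, 0, 0, 0], [0.005, 0.005, 0, 0.002, 0, 0, 0], [0.005, 0.01, 0, 0.002, 0, 0, 0], [0.005, 0.0145, 0, 0.002, 0, 0, 0], [0.005, 0.0145, 0, 0.002, 0, 0, 0]]}' | python3 nudge.py
echo '{"motion": [[0.005, 0, 0, -0.005, 0, 0, 0], [0.005, 0, 0, -0.01, 0, 0, 0], [0.005, 0, 0, -0.016, 0, 0, 0], [0.005, 0, 0, -0.024, 0, 0, 0], [0.005, 0, 0, -0.024, 0, 0, 0]]}' | python3 nudge.py
python3 - <<'E'
from h import *
from plant import r, cams, probe_bus
print(probe_bus.observe()["tcp_pos"])
c=cams.capture("wrist");np.savez("pics/wrist6.npz",**c)
cv2.imwrite("pics/a6.png",cv2.resize(c["pixels"][100:260,180:330],(560,600))[:,:,::-1])
E
```

```text
time_s: 6.48
tcp_pos: [0.5747, 0.0483, 0.1502]
orientation: [-3.054, -0.736, -0.004]
ft_force: [-0.2, 0.1, 0.1]
finger_gap: 0.0111
grip_force: 58.7
time_s: 7.1
tcp_pos: [0.5746, 0.0481, 0.175]
orientation: [-3.054, -0.735, -0.005]
ft_force: [-0.3, 0.6, -0.7]
finger_gap: 0.0112
grip_force: 58.6
[0.57464592 0.04805884 0.17497864]
```

View pics/a6.png

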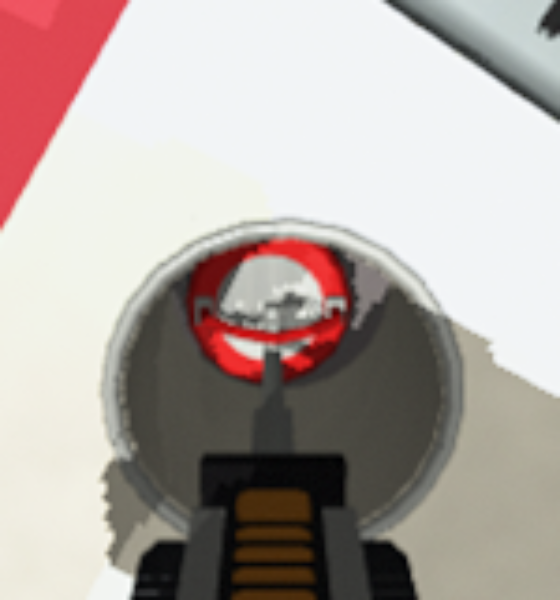

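The picture shows the rod at the bail with the wire crossing at (272,340) in front of the tip, so the basket is hooked. From here I check with numbers.

```bash
echo '{"motion": [[0.005, 0, 0, -0.008, 0, 0, 0], [0.005, 0, 0, -0.018, 0, 0, 0], [0.005, 0, 0, -0.03, 0, 0, 0], [0.005, 0, 0, -0.044, 0, 0, 0], [0.005, 0, 0, -0.06, 0, 0, 0]]}' | python3 nudge.py
echo '{"motion": [[0.005, 0, 0, -0.02, 0, 0, 0], [0.005, 0, 0, -0.04, 0, 0, 0], [0.005, 0, 0, -0.06, 0, 0, 0], [0.005, 0, 0, -0.075, 0, 0, 0], [0.005, 0, 0, -0.085, 0, 0, 0]]}' | python3 nudge.py
echo '{"motion": [[0.005, 0, 0, -0.003, 0, 0, 0], [0.005, 0, 0, -0.003, 0, 0, 0]]}' | python3 nudge.py
cat >> h.py <<'E'
def look(tag,names=("wrist","side","top")):
    from plant import r, cams, probe_bus
    o=probe_bus.observe();Rt=R.from_rotvec(o["orientation"]);tip=o["tcp_pos"]+Rt.apply([.0065,0,.1036]);print("seat",tip.round(4))
    out={}
    for n in names:
        c=cams.capture(n);np.savez(f"pics/{n}{tag}.npz",**c);h=hsv(c);X=cloud(c)
        m=(((h[...,0]<8)|(h[...,0]>172))&(h[...,1]>120)&(h[...,2]>60)&(np.linalg.norm(X[...,:2]-tip[:2],axis=-1)<.045)&(X[...,2]<tip[2]+.02)&(X[...,2]>max(tip[2]-.075,.008)))
        y,x=np.nonzero(m)
        if len(x): P=X[y,x];print(n,len(x),"lo/med/hi",np.percentile(P,[3,50,97],axis=0).round(4).tolist(),"px",x.mean().round(1),y.mean().round(1))
E
python3 -c "
from h import *;look('7')"
```

```text
time_s: 7.78
tcp_pos: [0.5742, 0.048, 0.2354]
orientation: [-3.054, -0.735, -0.004]
ft_force: [0.4, 0.0, -1.1]
finger_gap: 0.011
grip_force: 58.6
time_s: 8.4
tcp_pos: [0.5741, 0.0479, 0.3203]
orientation: [-3.054, -0.735, -0.005]
ft_force: [0.5, -0.3, -1.3]
finger_gap: 0.0113
grip_force: 58.6
time_s: 8.65
tcp_pos: [0.574, 0.0479, 0.3219]
orientation: [-3.053, -0.735, -0.003]
ft_force: [-0.5, -0.4, -2.1]
finger_gap: 0.0112
grip_force: 58.6
seat [0.5799 0.0509 0.2183]
wrist 809 lo/med/hi [[0.5602, 0.0316, 0.1824], [0.5836, 0.0543, 0.189], [0.6006, 0.0727, 0.2179]] px 251.6 178.6
side 97 lo/med/hi [[0.5569, 0.0345, 0.181], [0.5717, 0.0632, 0.1872], [0.5972, 0.0766, 0.2117]] px 244.4 176.9
top 19 lo/med/hi [[0.5572, 0.0409, 0.1771], [0.5593, 0.0474, 0.1889], [0.5614, 0.0573, 0.1923]] px 246.5 193.1
```

The basket hangs free, with its lid at about 0.19 and its underside at about 0.166. On to the tray.

Run:
```python
from h import *
F=frame(27);b=np.array([.484,.3127,.2183]);delta(b-F@np.array([.0065,0,-.1036]),F@FL)
```

```text
d [0.034, -0.2767, -0.0] rot [-0.0007, -0.0015, 0.0012] |d| 0.279 ang 0.002 t 8.8
```

```bash
echo '{"motion": [[0.005, 0.0005, -0.004, 0, 0, 0, 0], [0.005, 0.0015, -0.012, 0, 0, 0, 0], [0.005, 0.003, -0.024, 0, 0, 0, 0], [0.005, 0.005, -0.04, 0, 0, 0, 0], [0.005, 0.007, -0.058, 0, 0, 0, 0]]}' | python3 nudge.py
echo '{"motion": [[0.005, 0.0025, -0.02, 0, 0, 0, 0], [0.005, 0.005, -0.04, 0, 0, 0, 0], [0.005, 0.0075, -0.06, 0, 0, 0, 0], [0.005, 0.01, -0.08, 0, 0, 0, 0], [0.005, 0.0125, -0.1, 0, 0, 0, 0]]}' | python3 nudge.py
echo '{"motion": [[0.005, 0.0025, -0.02, 0, 0, 0, 0], [0.005, 0.005, -0.04, 0, 0, 0, 0], [0.005, 0.0075, -0.06, 0, 0, 0, 0], [0.005, 0.01, -0.08, 0, 0, 0, 0], [0.005, 0.012, -0.096, 0, 0, 0, 0]]}' | python3 nudge.py
echo '{"motion": [[0.005, 0.0015, -0.012, 0, 0, 0, 0], [0.005, 0.002, -0.018, 0, 0, 0, 0], [0.005, 0.0025, -0.0215, 0, 0, 0, 0], [0.005, 0.0025, -0.0225, 0, 0, 0, 0], [0.005, 0.0025, -0.0225, 0, 0, 0, 0]]}' | python3 nudge.py
python3 - <<'E'
from h import *
look('8');t=load('top8');C=cloud(t);s=load('side8');D=cloud(s)
for z in(C,D):
    q=z[(abs(z[...,0]-.45)<.02)&(abs(z[...,1]-.33)<.025)&(z[...,2]<.02)];print("floor z",np.percentile(q[:,2],[10,50,90]) if len(q) else 0)
F=frame(27);b=np.array([.484,.3127,.2183]);delta(b-F@np.array([.0065,0,-.1036]),F@FL)
E
```

```text
time_s: 9.43
tcp_pos: [0.5534, 0.104, 0.3223]
orientation: [-3.053, -0.735, -0.004]
ft_force: [-0.1, -0.4, -2.6]
finger_gap: 0.0111
grip_force: 58.6
time_s: 10.05
tcp_pos: [0.519, 0.1987, 0.3223]
orientation: [-3.054, -0.735, -0.004]
ft_force: [1.1, 0.6, -2.3]
finger_gap: 0.0112
grip_force: 58.6
time_s: 10.68
tcp_pos: [0.486, 0.2896, 0.3223]
orientation: [-3.053, -0.736, -0.004]
ft_force: [-0.7, 0.4, -1.7]
finger_gap: 0.0113
grip_force: 58.6
time_s: 11.3
tcp_pos: [0.4786, 0.3093, 0.3224]
orientation: [-3.054, -0.735, -0.004]
ft_force: [1.0, 1.0, -1.4]
finger_gap: 0.0109
grip_force: 58.6
seat [0.4846 0.3124 0.2188]
wrist 823 lo/med/hi [[0.4634, 0.2932, 0.1835], [0.4877, 0.3156, 0.1895], [0.5054, 0.3338, 0.2186]] px 251.3 179.1
side 179 lo/med/hi [[0.4618, 0.2954, 0.1732], [0.4784, 0.3219, 0.1883], [0.5028, 0.3371, 0.2243]] px 228.1 254.4
top 179 lo/med/hi [[0.4632, 0.2924, 0.186], [0.4846, 0.3079, 0.1908], [0.5047, 0.3336, 0.2187]] px 128.2 230.4
floor z [0.00354448 0.00555553 0.00763795]
floor z [0.00010797 0.00263999 0.00537987]
d [-0.0002, -0.0005, 0.0005] rot [-0.0001, -0.0024, 0.001] |d| 0.001 ang 0.003 t 11.45
```

```bash
echo '{"motion": [[0.005, 0, 0, 0.008, 0, 0, 0], [0.005, 0, 0, 0.022, 0, 0, 0], [0.005, 0, 0, 0.042, 0, 0, 0], [0.005, 0, 0, 0.062, 0, 0, 0], [0.005, 0, 0, 0.08, 0, 0, 0]]}' | python3 nudge.py
echo '{"motion": [[0.005, 0, 0, 0.018, 0, 0, 0], [0.005, 0, 0, 0.034, 0, 0, 0], [0.005, 0, 0, 0.048, 0, 0, 0], [0.005, 0, 0, 0.058, 0, 0, 0], [0.005, 0, 0, 0.065, 0, 0, 0]]}' | python3 nudge.py
echo '{"motion": [[0.005, 0, 0, 0.004, 0, 0, 0], [0.005, 0, 0, 0.008, 0, 0, 0], [0.005, 0, 0, 0.01, 0, 0, 0], [0.005, 0, 0, 0.012, 0, 0, 0], [0.005, 0, 0, 0.014, 0, 0, 0]]}' | python3 nudge.py
echo '{"motion": [[0.005, 0, 0, 0.002, 0, 0, 0], [0.005, 0, 0, 0.004, 0, 0, 0], [0.005, 0, 0, 0.006, 0, 0, 0], [0.005, 0, 0, 0.008, 0, 0, 0], [0.005, 0, 0, 0.01, 0, 0, 0]]}' | python3 nudge.py
python3 -c "
from h import *;look('9')"
```

```text
time_s: 12.08
tcp_pos: [0.4783, 0.3094, 0.2405]
orientation: [-3.054, -0.735, -0.002]
ft_force: [0.8, 0.7, -1.9]
finger_gap: 0.0111
grip_force: 58.6
time_s: 12.7
tcp_pos: [0.4788, 0.3097, 0.1769]
orientation: [-3.054, -0.735, -0.004]
ft_force: [0.1, 0.8, -1.8]
finger_gap: 0.011
grip_force: 58.6
time_s: 13.32
tcp_pos: [0.4789, 0.3098, 0.1634]
orientation: [-3.054, -0.735, -0.004]
ft_force: [-0.4, -0.2, -1.2]
finger_gap: 0.0113
grip_force: 58.6
time_s: 13.95
tcp_pos: [0.4789, 0.3097, 0.1532]
orientation: [-3.054, -0.735, -0.004]
ft_force: [0.3, 0.6, -0.7]
finger_gap: 0.0115
grip_force: 58.6
seat [0.4849 0.3128 0.0496]
wrist 845 lo/med/hi [[0.4647, 0.294, 0.0206], [0.4887, 0.3163, 0.0275], [0.5055, 0.3346, 0.0569]] px 251.2 180.4
side 116 lo/med/hi [[0.4615, 0.2967, 0.0204], [0.4777, 0.3244, 0.0263], [0.5023, 0.3373, 0.0518]] px 229.7 295.4
top 89 lo/med/hi [[0.4649, 0.2932, 0.0227], [0.4828, 0.3041, 0.0292], [0.5045, 0.3268, 0.0543]] px 153.7 229.0
```

The basket stands in the tray with its lid at 0.028 and crown at about 0.057. I lower the hook a bit more, back it out and rise.

```bash
echo '{"motion": [[0.005, 0, 0, 0.004, 0, 0, 0], [0.005, 0, 0, 0.0065, 0, 0, 0], [0.005, 0, 0, 0.0065, 0, 0, 0]]}' | python3 nudge.py
echo '{"motion": [[0.005, -0.005, 0, 0, 0, 0, 0], [0.005, -0.011, 0, 0, 0, 0, 0], [0.005, -0.02, 0, 0, 0, 0, 0], [0.005, -0.035, 0, 0, 0, 0, 0], [0.005, -0.035, 0, 0, 0, 0, 0]]}' | python3 nudge.py
echo '{"motion": [[0.005, 0, 0, -0.02, 0, 0, 0], [0.005, 0, 0, -0.06, 0, 0, 0], [0.005, 0, 0, -0.11, 0, 0, 0], [0.005, 0, 0, -0.16, 0, 0, 0], [0.005, 0, 0, -0.16, 0, 0, 0]]}' | python3 nudge.py
python3 - <<'E'
from h import *
from plant import r, cams, probe_bus
for n in("wrist","side","top"):
    c=cams.capture(n);np.savez(f"pics/{n}10.npz",**c);h=hsv(c);X=cloud(c)
    m=(((h[...,0]<8)|(h[...,0]>172))&(h[...,1]>120)&(h[...,2]>60)&(np.linalg.norm(X[...,:2]-[.485,.3128],axis=-1)<.05)&(X[...,2]>.016))
    P=X[m];print(n,len(P),np.percentile(P,[3,50,97],axis=0).round(4).tolist())
print(probe_bus.observe()["tcp_pos"])
F=frame(12,30);H=np.array([.4762,-.3364,.1217])
delta(H+F@np.array([.11,0,.04]),F@FL)
Rh=R.from_rotvec([-2.969,-.312,-.797]).as_matrix();print((F@FL-Rh).round(3))
E
```

```text
time_s: 14.48
tcp_pos: [0.4787, 0.3097, 0.1466]
orientation: [-3.054, -0.735, -0.003]
ft_force: [0.5, 0.5, 0.3]
finger_gap: 0.0113
grip_force: 58.6
time_s: 15.1
tcp_pos: [0.4469, 0.2935, 0.1469]
orientation: [-3.054, -0.735, -0.003]
ft_force: [-0.3, 0.4, -0.1]
finger_gap: 0.0114
grip_force: 58.6
time_s: 15.72
tcp_pos: [0.4488, 0.2944, 0.3107]
orientation: [-3.052, -0.735, -0.015]
ft_force: [0.0, 0.0, -0.6]
finger_gap: 0.0114
grip_force: 58.7
wrist 1019 [[0.4433, 0.2756, 0.0262], [0.5003, 0.3291, 0.357], [0.518, 0.3321, 0.4536]]
side 124 [[0.4617, 0.2951, 0.0215], [0.478, 0.3229, 0.0261], [0.5022, 0.3376, 0.058]]
top 143 [[0.4643, 0.2662, 0.0245], [0.4817, 0.3026, 0.03], [0.5043, 0.3337, 0.4443]]
[0.44709258 0.2934445  0.30560671]
d [-0.1881, 0.5937, 0.094] rot [-0.0691, 0.5198, 0.2569] |d| 0.63 ang 0.584 t 15.875
[[ 0.     0.001 -0.001]
 [-0.001  0.     0.002]
 [-0.001 -0.002 -0.   ]]
```

The basket stays put and unhooked. Back to the rest.

Run:
```python
from h import *
delta([.5005,-.3316,.3008],R.from_rotvec([-2.969,-.312,-.797]).as_matrix())
```

```text
d [-0.2369, 0.5809, 0.0045] rot [-0.0717, 0.5201, 0.2569] |d| 0.627 ang 0.585 t 15.875
```

```bash
echo '{"motion": [[0.005, -0.01, 0.025, -0.005, 0, 0, 0], [0.005, -0.03, 0.07, -0.01, 0, 0, 0], [0.005, -0.05, 0.12, -0.015, 0, 0, 0], [0.005, -0.07, 0.17, -0.02, 0, 0, 0], [0.005, -0.09, 0.22, -0.02, 0, 0, 0]]}' | python3 nudge.py
echo '{"motion": [[0.005, -0.02, 0.05, 0, 0, 0, 0], [0.005, -0.04, 0.1, 0, 0, 0, 0], [0.005, -0.06, 0.15, 0, 0, 0, 0], [0.005, -0.08, 0.2, 0, 0, 0, 0], [0.005, -0.09, 0.22, 0, 0, 0, 0]]}' | python3 nudge.py
python3 - <<'E'
from h import *
delta([.5005,-.3316,.3008],R.from_rotvec([-2.969,-.312,-.797]).as_matrix())
E
```

```text
time_s: 16.5
tcp_pos: [0.467, 0.0551, 0.3255]
orientation: [-3.053, -0.735, -0.001]
ft_force: [0.9, -0.1, -0.3]
finger_gap: 0.0112
grip_force: 58.6
time_s: 17.12
tcp_pos: [0.4868, -0.1825, 0.3243]
orientation: [-3.053, -0.731, 0.0]
ft_force: [0.7, -0.1, -0.6]
finger_gap: 0.011
grip_force: 58.7
d [-0.0554, 0.1392, 0.0232] rot [-0.0733, 0.5208, 0.2542] |d| 0.152 ang 0.584 t 17.125
```

The manual's scale: turns go in shares of 2 rad. Converting my numbers, 0.5208 rad is 0.2604.

```bash
echo '{"motion": [[0.005, -0.014, 0.035, 0.003, -0.009, 0.065, 0.0318], [0.005, -0.028, 0.07, 0.008, -0.0185, 0.13, 0.0635], [0.005, -0.042, 0.105, 0.015, -0.0275, 0.195, 0.095], [0.005, -0.0554, 0.1392, 0.0232, -0.0367, 0.2604, 0.1271], [0.005, -0.0554, 0.1392, 0.0232, -0.0367, 0.2604, 0.1271]]}' | python3 nudge.py
echo '{"motion": [[0.005, 0, 0, 0, 0, 0, 0], [0.005, 0, 0, 0, 0, 0, 0]]}' | python3 nudge.py
python3 - <<'E'
from h import *
from plant import r, cams, probe_bus
Rh=R.from_rotvec([-2.969,-.312,-.797]).as_matrix();P=np.array([.4762,-.3364,.1217])
for v in([.11,0,-.04],[.03,0,-.004],[0,0,-.004],[0,0,0]): delta(P+Rh@np.array(v),Rh)
c=cams.capture("wrist");np.savez("pics/wrist11.npz",**c)
# rod still straight in hand? compare handle mask in hand, before (3) and now
for n in("wrist3","wrist11"):
    c=load(n);h=hsv(c);m=box(((h[...,0]>8)&(h[...,0]<35)&(h[...,1]>130)&(h[...,2]>60)).astype(np.uint8),(225,215,285,330));y,x=np.nonzero(m)
    print(n,len(x),x.mean(),y.mean(),cv2.minAreaRect(np.stack([x,y],1).astype(np.float32)))
E
```

```text
time_s: 17.75
tcp_pos: [0.4996, -0.331, 0.2996]
orientation: [-2.967, -0.307, -0.797]
ft_force: [0.3, -0.2, -0.7]
finger_gap: 0.0115
grip_force: 58.7
time_s: 18.0
tcp_pos: [0.5018, -0.3283, 0.3029]
orientation: [-2.968, -0.318, -0.8]
ft_force: [-0.1, -0.3, -0.5]
finger_gap: 0.0113
grip_force: 58.7
d [-0.0041, 0.0022, 0.1035] rot [-0.0005, -0.0019, 0.0043] |d| 0.104 ang 0.005 t 18.0
d [-0.0841, 0.0019, 0.1394] rot [-0.0005, -0.0019, 0.0043] |d| 0.163 ang 0.005 t 18.0
d [-0.1141, 0.0017, 0.1393] rot [-0.0005, -0.0019, 0.0043] |d| 0.18 ang 0.005 t 18.0
d [-0.1141, 0.0017, 0.1433] rot [-0.0005, -0.0019, 0.0043] |d| 0.183 ang 0.005 t 18.0
wrist3 1665 252.8978978978979 280.0018018018018 ((253.0, 272.5), (83.0, 26.0), 90.0)
wrist11 1915 252.85221932114882 276.5138381201044 ((253.0, 272.5), (83.0, 28.0), 90.0)
```

To row units: 0.004 rad is 0.002.

```bash
echo '{"motion": [[0.005, -0.004, 0.002, 0.05, 0, -0.001, 0.002], [0.005, -0.004, 0.002, 0.1, 0, -0.001, 0.002], [0.005, -0.025, 0.002, 0.132, 0, -0.001, 0.002], [0.005, -0.06, 0.002, 0.139, 0, -0.001, 0.002], [0.005, -0.084, 0.002, 0.139, 0, -0.001, 0.002]]}' | python3 nudge.py
echo '{"motion": [[0.005, 0, 0, 0, 0, 0, 0], [0.005, 0, 0, 0, 0, 0, 0], [0.005, 0, 0, 0, 0, 0, 0]]}' | python3 nudge.py
python3 - <<'E'
from h import *
Rh=R.from_rotvec([-2.969,-.312,-.797]).as_matrix();P=np.array([.4762,-.3364,.1217])
for v in([0,0,-.003],[0,0,0]): delta(P+Rh@np.array(v),Rh)
E
```

```text
time_s: 18.68
tcp_pos: [0.4988, -0.3313, 0.1392]
orientation: [-2.968, -0.312, -0.795]
ft_force: [0.6, -0.4, -1.1]
finger_gap: 0.0115
grip_force: 58.8
time_s: 19.05
tcp_pos: [0.5001, -0.3323, 0.1413]
orientation: [-2.969, -0.312, -0.799]
ft_force: [-0.4, -0.5, -0.1]
finger_gap: 0.0114
grip_force: 58.8
d [-0.0308, -0.001, 0.0018] rot [0.0009, -0.0012, 0.0002] |d| 0.031 ang 0.002 t 19.05
d [-0.0308, -0.001, 0.0048] rot [0.0009, -0.0012, 0.0002] |d| 0.031 ang 0.002 t 19.05
```

To row units: -0.001 rad is -0.0005.

```bash
echo '{"motion": [[0.005, -0.01, -0.001, 0.001, 0, -0.0005, 0], [0.005, -0.02, -0.001, 0.001, 0, -0.0005, 0], [0.005, -0.026, -0.001, 0.001, 0, -0.0005, 0], [0.005, -0.03, -0.001, 0.001, 0, -0.0005, 0], [0.005, -0.03, -0.001, 0.001, 0, -0.0005, 0]]}' | python3 nudge.py
echo '{"motion": [[0.005, 0, 0, 0, 0, 0, 0], [0.005, 0, 0, 0, 0, 0, 0]]}' | python3 nudge.py
python3 - <<'E'
from h import *
from plant import r, cams, probe_bus
Rh=R.from_rotvec([-2.969,-.312,-.797]).as_matrix();P=np.array([.4762,-.3364,.1217])
delta(P,Rh);o=probe_bus.observe();print(o["ft_force"],Rh.T@o["ft_force"],Rh.T@o["wrist_torque"])
E
```

```text
time_s: 19.68
tcp_pos: [0.4742, -0.3368, 0.1247]
orientation: [-2.969, -0.309, -0.797]
ft_force: [1.9, 1.3, -0.3]
finger_gap: 0.0106
grip_force: 58.8
time_s: 19.92
tcp_pos: [0.4742, -0.3367, 0.1247]
orientation: [-2.969, -0.31, -0.796]
ft_force: [0.7, 0.1, 0.2]
finger_gap: 0.0113
grip_force: 58.9
d [0.0002, 0.0001, 0.0036] rot [0.0004, 0.0004, -0.0011] |d| 0.004 ang 0.001 t 19.925
[0.69594232 0.07842883 0.20402501] [0.70551137 0.06799508 0.17246269] [ 0.11738343  0.01978605 -0.0460793 ]
```

```bash
echo '{"motion": [[0.005, 0, 0, 0.0015, 0, 0, 0], [0.005, 0, 0, 0.003, 0, 0, 0], [0.005, 0, 0, 0.003, 0, 0, 0]]}' | python3 nudge.py
echo '{"motion": [[0.014, 0, 0, 0, 0, 0, 0], [0.02, 0, 0, 0, 0, 0, 0], [0.035, 0, 0, 0, 0, 0, 0], [0.05, 0, 0, 0, 0, 0, 0], [0.05, 0, 0, 0, 0, 0, 0]]}' | python3 nudge.py
echo '{"motion": [[0.05, 0, 0, -0.02, 0, 0, 0], [0.05, 0, 0, -0.05, 0, 0, 0], [0.05, 0, 0, -0.09, 0, 0, 0], [0.05, 0, 0, -0.108, 0, 0, 0], [0.05, 0, 0, -0.108, 0, 0, 0]]}' | python3 nudge.py
echo '{"motion": [[0.05, 0, 0, 0, 0, 0, 0], [0.05, 0, 0, 0, 0, 0, 0]]}' | python3 nudge.py
python3 - <<'E'
from h import *
from plant import r, cams, probe_bus
np.set_printoptions(precision=4,suppress=True)
for n in("wrist","side","top"): np.savez(f"pics/{n}12.npz",**cams.capture(n))
def hm(n,b):
    c=load(n);h=hsv(c);m=box(((h[...,0]>10)&(h[...,0]<35)&(h[...,1]>130)&(h[...,2]>70)).astype(np.uint8),b);y,x=np.nonzero(m)
    print(n,len(x),x.mean().round(2),y.mean().round(2),x.min(),x.max(),y.min(),y.max())
hm("wrist1",(230,170,280,225));hm("wrist12",(230,170,280,225))
hm("side0",(310,110,350,145));hm("side12",(310,110,350,145))
X=cloud(load("side12"));h=hsv(load("side12"))
m=(((h[...,0]<8)|(h[...,0]>172))&(h[...,1]>120)&(np.linalg.norm(X[...,:2]-[.485,.3128],axis=-1)<.05)&(X[...,2]>.016))
print(np.percentile(X[m],[3,50,97],axis=0))
for b,n in(((225,160,325,222),"dryer/blue"),((320,225,345,295),"tweezers"),((225,240,300,280),"lids"),((100,110,200,170),"dome,jar"),((350,110,415,165),"holders")):
    d=cv2.absdiff(load("top0")["pixels"],load("top12")["pixels"])[b[1]:b[3],b[0]:b[2]].max(2);print(n,(d>70).sum(),d.size)
E
```

```text
time_s: 20.3
tcp_pos: [0.4758, -0.3365, 0.122]
orientation: [-2.97, -0.31, -0.796]
ft_force: [2.6, -0.5, -1.0]
finger_gap: 0.0113
grip_force: 58.7
time_s: 20.92
tcp_pos: [0.4756, -0.3364, 0.122]
orientation: [-2.969, -0.31, -0.796]
ft_force: [-0.6, -0.6, 0.6]
finger_gap: 0.0498
grip_force: 0.0
time_s: 21.55
tcp_pos: [0.4225, -0.3479, 0.2166]
orientation: [-2.971, -0.31, -0.798]
ft_force: [-0.2, 0.2, -0.2]
finger_gap: 0.0498
grip_force: 0.0
time_s: 21.8
tcp_pos: [0.4228, -0.3468, 0.2145]
orientation: [-2.968, -0.31, -0.795]
ft_force: [0.4, 0.3, -0.7]
finger_gap: 0.0504
grip_force: 0.0
wrist1 496 251.82 201.24 244 259 183 218
wrist12 496 253.95 201.39 247 261 183 218
side0 59 329.27 127.39 323 335 121 134
side12 60 329.07 127.37 323 335 121 134
[[0.4618 0.2961 0.021 ]
 [0.4787 0.3218 0.0263]
 [0.5026 0.3371 0.0509]]
dryer/blue 119 6200
tweezers 0 1750
lids 0 3000
dome,jar 0 6000
holders 0 3575
```

Run:
```python
from h import *
from plant import r, cams, probe_bus
for n in("top0","top12"):
    h=hsv(load(n));m=box(((h[...,0]>100)&(h[...,0]<130)&(h[...,1]>120)).astype(np.uint8),(275,170,325,210));y,x=np.nonzero(m);print(n,len(x),x.mean(),y.mean())
print(r.sign_off())
```

```text
top0 109 294.26605504587155 192.6880733944954
top12 110 294.1090909090909 192.66363636363636
the job is handed in; nothing more can be done
None
```

The red-banded basket is unhooked and upright in the white tray, the rod is back in its rest, the cameras show the blue basket and other nearby items unmoved, and I handed the job in at about 22 s (no verdict came back).

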